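# Make up two watch repair job trays

## Robot

A 7-joint arm with a two-finger parallel gripper is mounted at the origin on the work surface. World frame = base frame: x ahead of the robot, y to its left, z up, the work surface at z = 0. Lengths are in m, angles in rad, forces in N, time in s.
With the tool pointing down it reaches from about 0.425 to 0.875 m from the base axis. Payload 4.7 kg.
Tool frame: the origin (TCP) lies at the very end of the fingers, on their centre line; the grasp point (between the pads) lies behind it (ctrl.tcp_to_grasp is the z of the grasp point in the tool frame, in m); z points along the fingers, y is the line along which they close (so a half turn about z gives the same grasp; the last joint's range is limited). The gripper opens to 87 mm and grips with 3 to 60 N. Pads are 19 mm wide; open, the fingers measure 117 mm over their backs; the gripper's body (75 mm by 190 mm) begins 51 mm behind the grasp point.
Start: joints at [-1.265, 0.321, -0.07, 1.45, 0.023, 1.371, -0.057], TCP at [0.187, 0.623, 0.223] pointing down, gripper open.
Joint ranges: [-2.86, 2.86], [-0.3, 2.09], [-1.38, 1.24], [0.06, 2.45], [-1.56, 4.7], [0.09, 2.05], [-2.69, 2.69]. Speed limits (rad/s): [2.57, 2.57, 3.14, 3.14, 3.14, 3.14, 3.14].

## Interface

Orientations are given as a rotation vector (axis times angle).
In Python, from bench import ctrl gives the robot as it stands.
- The arm moves only by the tool step_arm, never from a script. Its argument "targets" is a list of rows, each a list of 7 numbers: the shift along the world's x, y, z in cm, then the turn, a rotation vector about the world's x, y, z in degrees, then the opening, from 0 (shut) to 1 (fully open). A call has exactly 5 rows; each row shifts and turns the commanded pose from where the row before left it; what a row does not reach is not made up. A row lasts 1/12 s, in which the tool goes at most 41.7 mm and 7.16 degrees, less where a joint would pass 70% of its speed; a pose out of reach is approached as far as the arm can. A call with a gripper value outside its range is refused whole. The fingers move at their own pace and stop on an object; "force" is the grip in N (left out, the last holds). Time passes only in rows, so rows that do not move let the fingers close, or fill a call up. It gives the time, the measured TCP pose, the force, the opening and the grip force at its end, in the units of the state.
- ctrl.get_state(): the state, without advancing time (a new reading comes with each control period).
- ctrl.get_image(name): name is "side" or "top"; returns (picture, depth): 384x512x3 uint8, red, green, blue; 384x512 float32, m along the optical axis (not along the pixel's ray), 0 where there is no reading.
- ctrl.camera_params(name): a dict with "intrinsics" (3x3 intrinsics, pixels), "distortion" ([k1, k2, p1, p2, k3] as OpenCV has them; the pictures are not rectified), "rvec" (rotation vector, rad) and "tvec" (3), from world to camera coordinates, as OpenCV has them. Camera axes: x right, y down, z forward; pixel columns grow to the right and rows downward; lengths in m; the calibration is good to about 2 mm. A picture is of the moment at which its call begins. camera_params takes no time and is no camera call.
- ctrl.close_job(): hands the job in; it is judged then, once.
The state is a dict: "time": time; "joint_positions": joint angles; "qd": joint speeds; "joint_torque": joint torques, N m; "position": TCP position; "tool_rot": TCP orientation; "ft_force": force on the tool from outside, world axes, zero at the start; "torque": the same for the moment, N m; "grip_width": opening from 0.0 (shut) to 1.0 (fully open); "grip_force": force on a finger pad.
Only numpy, scipy, OpenCV 4.12 (cv2) and the standard library are available. Lean on these libraries where they do the work, as an engineer would, in place of code of your own. Each camera call takes 0.05 s, during which the arm holds its last target. There are 200 camera calls.

## Task

Make up the two job trays from the stock standing on the bench: the yellow tray gets the green loupe in its cork-lined well and the steel drill chuck in its black rubber well; the blue tray gets the brass bush in its cork-lined well and the red tin in its black rubber well. Stand each one upright on the floor of its well, the same way up as now, setting it down gently rather than dropping it. Leave the black loupe, the oil bottle and the screwdriver where they are.

Things in the scene. Friction and masses are not known exactly. Their poses are not given: they have to be found in the camera images.
- yellow_tray: Yellow tray fixed to the bench, 80 mm along its x, 156 mm along its y, walls 13 mm high. Origin: centre of its underside, z up. Two wells, 66 x 66 mm inside, centred at y = +38 mm (brown cork floor) and y = -38 mm (black rubber floor); floors 5 mm above the origin; outer walls 7 mm thick, divider 10 mm. Left or right of the stock, turned up to 0.4 rad.
- blue_tray: Blue tray fixed to the bench, 80 mm along its x, 156 mm along its y, walls 13 mm high. Origin: centre of its underside, z up. Two wells, 66 x 66 mm inside, centred at y = +38 mm (brown cork floor) and y = -38 mm (black rubber floor); floors 5 mm above the origin; outer walls 7 mm thick, divider 10 mm. Left or right of the stock, turned up to 0.4 rad.
- green_loupe: Green plastic watchmaker's eye loupe, 42 mm high: flared foot 36 mm across (lowest 8 mm), tapering up to a straight barrel 26 mm across from 18 mm to 42 mm above the underside, glass lens on top; about 30 g. Stands loose on the bench, upright; origin at the centre of its underside, z up. The grip is the barrel.
- steel_chuck: Bare steel drill chuck, a cylinder 34 mm across and 42 mm high with a short cone on top (48 mm in all) and three dark jaws, dark band near its foot; about 220 g. Stands loose on the bench, upright; origin at the centre of its underside, z up. 
- brass_bush: Flanged brass bush: flange 34 mm across and 12 mm high at the foot, above it a straight barrel 24 mm across up to 44 mm, dark hole in the top; about 200 g. Stands loose on the bench, upright; origin at the centre of its underside, z up. The grip is the barrel.
- red_tin: Red square tin, 34 x 34 mm and 42 mm high, round silvery dot on its lid; about 60 g. Stands loose on the bench, upright; origin at the centre of its underside, z up. Its x and y axes are square to its sides; turned up to 0.5 rad either way.
- black_loupe: Black loupe of the same shape and size as the green one; not wanted, stays in the stock. Stands loose on the bench, upright; origin at the centre of its underside, z up. 
- oil_bottle: Small amber oil bottle with white cap, 32 mm across, 62 mm high; stays in the stock. Stands loose on the bench, upright; origin at the centre of its underside, z up. 
- screwdriver: Screwdriver with an orange handle, 180 mm long, lying crosswise on the bench beyond the stock; stays where it is. Its x axis runs along it.
Not all that is in view belongs to the job. What is shaped like the steel_chuck but purple is not meant.

How it is judged:
By the outcome, as a careful person would: the job done as asked, in the order asked, and still so for the second after the job is handed in, with the robot touching nothing.
It also fails if it takes over 86 s, if anything falls off the work surface, if the arm or the gripper's body presses on something with over 40 N, if the wrist force passes 120 N, or if a joint passes its speed limit or range.

## Working session

There is one attempt and no reset: what is moved stays moved. The work goes in short steps, Python scripts to look and compute and a tool call to move; the robot and the scene stay as the last step left them, time stands still between calls to the robot, and variables do not carry over. Pictures are saved under pics/ and viewed, at most 14 in all, crops included, and the job is handed in when it is done.

Besides the shell and the picture viewer there is one more tool, called after "Call:" by a JSON object that holds its "op" and its "data", one argument or row to a line. step_arm: Moves the arm, as the interface text tells. Its arguments: {"type":"object","properties":{"targets":{"type":"array"},"force":{"type":"number"}},"required":["targets"]}

```bash
mkdir -p pics; ls; python3 - <<'E'
from bench import ctrl
import cv2
s=ctrl.get_state()
for k in s: print(k,s[k])
print(ctrl.tcp_to_grasp)
for n in("top","side"):
    p,d=ctrl.get_image(n); cv2.imwrite(f"pics/{n}0.png",p[:,:,::-1]); 
    import numpy as np
    np.savez(f"{n}0.npz",p=p,d=d)
    print(n,ctrl.camera_params(n))
E
```

```text
pics
time 0.0
joint_positions [-1.26489852  0.32179144 -0.07008876  1.45169437  0.02258803  1.3708162
 -0.05687309]
qd [-4.12570348e-04 -1.18501082e-03 -1.17038072e-03  1.30005096e-03
  6.35269357e-04  2.62194734e-03 -6.00356823e-05]
joint_torque [-3.68707042e-04 -4.91285634e+01 -4.04180121e-01 -3.12533498e+01
 -6.39615557e-02  4.36364359e-02  1.71364682e-04]
position [0.18686644 0.62196433 0.22147233]
tool_rot [-4.56610174e-01 -3.10803730e+00  3.00445942e-03]
ft_force [-0.55167865 -0.27580432  0.13264679]
torque [-0.00223626 -0.04115635  0.03373474]
grip_force 0.0
grip_width 1.0049447822769886
-0.0187
top {'intrinsics': array([[450.77666561,   0.        , 256.99330124],
       [  0.        , 450.77666561, 193.16519646],
       [  0.        ,   0.        ,   1.        ]]), 'distortion': array([-0.12278036,  0.        ,  0.        ,  0.        ,  0.        ]), 'rvec': array([ 2.16772696, -2.15585802,  0.11149958]), 'tvec': array([-0.00313271,  0.5545686 ,  0.972828  ])}
side {'intrinsics': array([[449.30568594,   0.        , 263.06984538],
       [  0.        , 449.30568594, 193.23100367],
       [  0.        ,   0.        ,   1.        ]]), 'distortion': array([0.04165753, 0.        , 0.        , 0.        , 0.        ]), 'rvec': array([ 2.35800203, -0.1756532 ,  0.07282498]), 'tvec': array([-0.53307965,  0.07935533,  0.87209418])}
```

View pics/top0.png

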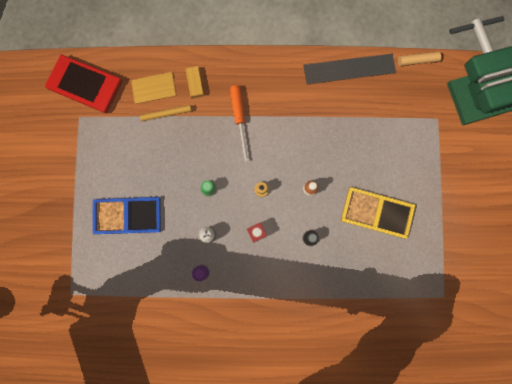

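View pics/side0.png

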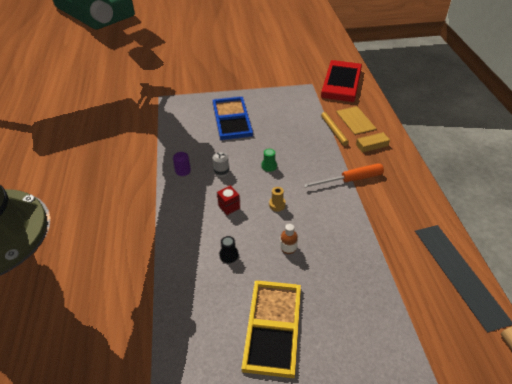

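The top view shows the blue tray at (127,215) and the yellow one at (379,213). The green loupe is at (208,188), chuck (207,234), bush (262,189), red tin (257,232), black loupe (311,238), bottle (311,187) and the purple decoy at (201,272). The side view shows the same layout. Next I measure positions.

```bash
cat > h.py <<'E'
import numpy as np,cv2
from bench import ctrl
def ray(n,uv,z):
    c=ctrl.camera_params(n);R=cv2.Rodrigues(c["rvec"])[0]
    q=cv2.undistortPoints(np.float32(uv).reshape(-1,1,2),c["intrinsics"],c["distortion"]).reshape(-1,2)
    d=np.c_[q,np.ones(len(q))]@R; o=-R.T@c["tvec"]
    return (o+d*((z-o[2])/d[:,2:]))[:,:2]
def blob(hsv,lo,hi,box,close=0):
    m=cv2.inRange(hsv,np.array(lo),np.array(hi)); k=np.zeros_like(m);x0,y0,x1,y1=box;k[y0:y1,x0:x1]=1;m*=k
    if close: m=cv2.morphologyEx(m,cv2.MORPH_CLOSE,np.ones((close,close)))
    c=max(cv2.findContours(m,cv2.RETR_EXTERNAL,cv2.CHAIN_APPROX_NONE)[0],key=cv2.contourArea)
    return c.reshape(-1,2)
def back(n,d):  # depth to world xyz
    c=ctrl.camera_params(n);R=cv2.Rodrigues(c["rvec"])[0]
    g=np.stack(np.meshgrid(np.arange(512),np.arange(384)),-1).reshape(-1,1,2).astype(np.float32)
    q=cv2.undistortPoints(g,c["intrinsics"],c["distortion"]).reshape(-1,2)
    P=np.c_[q,np.ones(len(q))]*d.reshape(-1,1)
    return ((P-c["tvec"])@R).reshape(384,512,3)
E
cat > m.py <<'E'
from h import *
T=dict(green=(208,188),chuck=(207,234),bush=(262,189),tin=(257,232),blackl=(311,238),bottle=(311,187),purple=(201,272))
S=dict(green=(269,159),chuck=(221,163),bush=(277,198),tin=(229,200),blackl=(229,250),bottle=(289,238),purple=(181,163))
for n,L in(("top",T),("side",S)):
    z=np.load(n+"0.npz"); W=back(n,z["d"]); ok=z["d"]>0
    print(n,"bench z",np.median(W[110:300,180:330,2]))
    for k,(u,v) in L.items():
        w=W[v-18:v+19,u-18:u+19].reshape(-1,3); g=ok[v-18:v+19,u-18:u+19].ravel(); w=w[g]
        zt=np.percentile(w[:,2],97.); h={'bottle':.062,'chuck':.048,'bush':.044}.get(k,.042)
        t=w[(w[:,2]>.034 if k!='bottle' else w[:,2]>.055)]
        (c,r)=cv2.minEnclosingCircle(t[:,:2].astype(np.float32)) if len(t) else (None,0)
        print(k,len(t),"zmax",zt.round(4),"mid",((t[:,:2].min(0)+t[:,:2].max(0))/2).round(4),"mean",t[:,:2].mean(0).round(4),"r",round(r,4))
z=np.load("top0.npz");hsv=cv2.cvtColor(z["p"],cv2.COLOR_RGB2HSV)
for nm,lo,hi,box in(("yellow",(20,120,60),(34,255,255),(335,180,425,245)),("blue",(105,120,40),(130,255,255),(85,190,170,242)),
  ("tin",(0,120,40),(180,255,255),(240,218,272,248))):
    if nm=="tin":
        m=0
    c=blob(hsv,lo,hi,box,5)
    P=ray("top",c,.013 if nm!="tin" else .042)
    r=cv2.minAreaRect((P*1000).astype(np.float32)); b=cv2.boxPoints(r)
    print(nm,[np.round(x,1) for x in r]); print(b.round(0).tolist())
for k,(x,y) in dict(yc=(363,208),yr=(395,217),bc=(111,216),br=(143,216)).items(): print(k,ray("top",[(x,y)],.005)[0].round(4))
im=cv2.resize(cv2.cvtColor(z["p"],cv2.COLOR_RGB2BGR)[170:290,180:330],None,fx=5,fy=5,interpolation=cv2.INTER_CUBIC);cv2.imwrite("pics/crop.png",im)
E
python3 m.py
```

```text
top bench z 0.0009655363015573668
green 111 zmax 0.0431 mid [0.5681 0.1113] mean [0.5677 0.1106] r 0.0132
chuck 189 zmax 0.0487 mid [0.4608 0.1096] mean [0.461  0.1087] r 0.017
bush 94 zmax 0.0446 mid [ 0.565  -0.0089] mean [ 0.565  -0.0084] r 0.0118
tin 227 zmax 0.0437 mid [4.671e-01 4.000e-04] mean [0.4684 0.0005] r 0.0222
blackl 105 zmax 0.0428 mid [ 0.4556 -0.1197] mean [ 0.4561 -0.1195] r 0.0129
bottle 47 zmax 0.0595 mid [ 0.5684 -0.119 ] mean [ 0.5677 -0.1192] r 0.0079
purple 197 zmax 0.0488 mid [0.3791 0.1238] mean [0.3788 0.123 ] r 0.0172
side bench z 0.0017559156104238961
green 105 zmax 0.0427 mid [0.5695 0.111 ] mean [0.5688 0.1087] r 0.0146
chuck 171 zmax 0.0483 mid [0.4629 0.1078] mean [0.4629 0.1037] r 0.0183
bush 121 zmax 0.045 mid [ 0.5664 -0.0109] mean [ 0.5663 -0.0127] r 0.0137
tin 266 zmax 0.0438 mid [ 4.686e-01 -1.000e-04] mean [ 0.4687 -0.0031] r 0.0224
blackl 172 zmax 0.0435 mid [ 0.4572 -0.1204] mean [ 0.457  -0.1232] r 0.0142
bottle 73 zmax 0.0615 mid [ 0.5694 -0.1203] mean [ 0.5688 -0.1226] r 0.0091
purple 175 zmax 0.048 mid [0.3767 0.1219] mean [0.377 0.118] r 0.0168
yellow [array([ 514.2, -274.9]), array([158.4,  82. ]), np.float64(74.8)]
[[454.0, -341.0], [533.0, -362.0], [575.0, -209.0], [495.0, -188.0]]
blue [array([504.4, 299.1]), array([ 78.6, 154.9]), np.float64(2.4)]
[[462.0, 375.0], [468.0, 220.0], [547.0, 223.0], [540.0, 378.0]]
tin [array([4.681e+02, 4.000e-01]), array([32.2, 31.2]), np.float64(26.9)]
[[447.0, 7.0], [461.0, -21.0], [489.0, -6.0], [475.0, 22.0]]
yc [ 0.5245 -0.2425]
yr [ 0.504  -0.3166]
bc [0.5027 0.3364]
br [0.5034 0.2611]
```

View pics/crop.png

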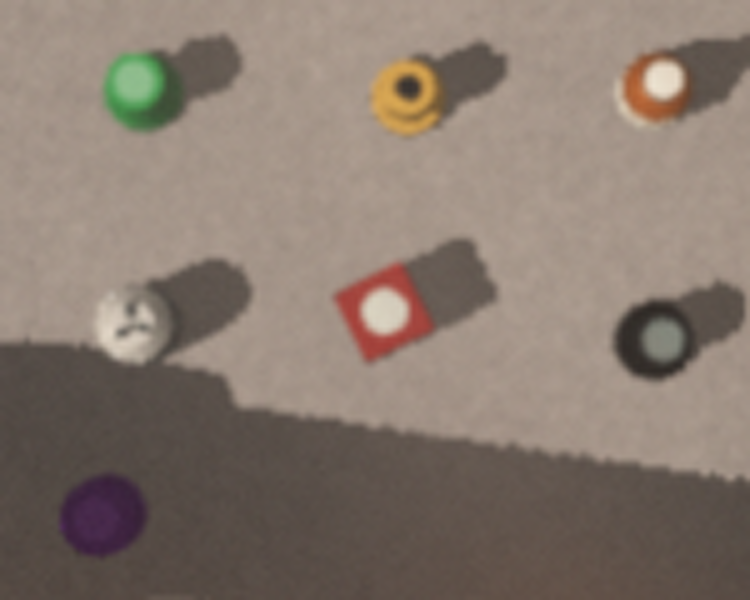

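The crop shows the green loupe at (140,90), bush (408,95), chuck (133,322) and the tin, yawed about 27°, at (385,312). All match the measurements. I'll start with the green loupe and approach above it.

Call:
{"op": "step_arm", "data": {
  "targets": [
    [1.9,-2.55,-0.5,0,0,0,0.7],
    [1.9,-2.55,-0.5,0,0,0,0.7],
    [1.9,-2.55,-0.5,0,0,0,0.7],
    [1.9,-2.55,-0.5,0,0,0,0.7],
    [1.9,-2.55,-0.5,0,0,0,0.7]
  ],
  "force": 15
}}

```text
time: 0.52
position: [0.2826, 0.4934, 0.1968]
tool_rot: [-0.456, -3.108, 0.001]
ft_force: [0.0, 0.8, -0.4]
grip_width: 0.737
grip_force: 0.0
```

Call:
{"op": "step_arm", "data": {
  "targets": [
    [1.9,-2.55,-0.5,0,0,0,0.7],
    [1.9,-2.55,-0.5,0,0,0,0.7],
    [1.9,-2.55,-0.5,0,0,0,0.7],
    [1.9,-2.55,-0.5,0,0,0,0.7],
    [1.9,-2.55,-0.5,0,0,0,0.7]
  ]
}}

```text
time: 0.93
position: [0.3775, 0.3659, 0.172]
tool_rot: [-0.457, -3.108, 0.001]
ft_force: [0.4, 0.5, -0.2]
grip_width: 0.699
grip_force: 0.0
```

Call:
{"op": "step_arm", "data": {
  "targets": [
    [1.9,-2.55,-0.5,0,0,0,0.7],
    [1.9,-2.55,-0.5,0,0,0,0.7],
    [1.9,-2.55,-0.5,0,0,0,0.7],
    [1.9,-2.55,-0.5,0,0,0,0.7],
    [1.9,-2.55,-0.5,0,0,0,0.7]
  ]
}}

```text
time: 1.35
position: [0.4724, 0.2385, 0.1471]
tool_rot: [-0.457, -3.108, 0.0]
ft_force: [0.5, -0.0, 1.2]
grip_width: 0.696
grip_force: 0.0
```

Call:
{"op": "step_arm", "data": {
  "targets": [
    [1.9,-2.55,-0.5,0,0,0,0.7],
    [1.9,-2.55,-0.5,0,0,0,0.7],
    [1.9,-2.55,-0.5,0,0,0,0.7],
    [1.9,-2.55,-0.5,0,0,0,0.7],
    [1.9,-2.55,-0.5,0,0,0,0.7]
  ]
}}

```text
time: 1.77
position: [0.5674, 0.1112, 0.122]
tool_rot: [-0.456, -3.108, 0.0]
ft_force: [0.9, 0.9, -0.8]
grip_width: 0.695
grip_force: 0.0
```

Call:
{"op": "step_arm", "data": {
  "targets": [
    [0.15,0,-1.8,0,0,0,0.7],
    [0,0,-1.8,0,0,0,0.7],
    [0,0,-1.8,0,0,0,0.7],
    [0,0,-1.8,0,0,0,0.7],
    [0,0,-1.8,0,0,0,0.7]
  ]
}}

```text
time: 2.18
position: [0.5681, 0.1124, 0.0313]
tool_rot: [-0.457, -3.107, 0.0]
ft_force: [-0.0, 1.0, 0.3]
grip_width: 0.699
grip_force: 0.0
```

Call:
{"op": "step_arm", "data": {
  "targets": [
    [0,0,-1.0,0,0,0,0.7],
    [0,0,-0.6,0,0,0,0.7],
    [0,0,-0.3,0,0,0,0.7],
    [0,0,0,0,0,0,0.25],
    [0,0,0,0,0,0,0.1]
  ]
}}

```text
time: 2.6
position: [0.5692, 0.1127, 0.0144]
tool_rot: [0.457, 3.107, 0.001]
ft_force: [-0.4, 0.4, 0.8]
grip_width: 0.618
grip_force: 0.0
```

Call:
{"op": "step_arm", "data": {
  "targets": [
    [0,0,0,0,0,0,0.1],
    [0,0,0,0,0,0,0.1],
    [0,0,0,0,0,0,0.1],
    [0,0,0,0,0,0,0.1],
    [0,0,0,0,0,0,0.1]
  ]
}}

```text
time: 3.02
position: [0.5687, 0.1126, 0.0139]
tool_rot: [0.457, 3.108, 0.001]
ft_force: [0.4, -0.2, 0.2]
grip_width: 0.316
grip_force: 13.6
```

Call:
{"op": "step_arm", "data": {
  "targets": [
    [0,0,1.0,0,0,0,0.1],
    [0,0,2.0,0,0,0,0.1],
    [0,0,3.0,0,0,0,0.1],
    [0,0,3.0,0,0,0,0.1],
    [-0.2,-1.6,2.0,0,0,0,0.1]
  ]
}}

```text
time: 3.43
position: [0.5677, 0.1005, 0.1271]
tool_rot: [0.449, 3.106, 0.006]
ft_force: [0.6, 1.4, 0.4]
grip_width: 0.316
grip_force: 13.4
```

Call:
{"op": "step_arm", "data": {
  "targets": [
    [-0.4,-3.2,0,0,0,0,0.1],
    [-0.4,-3.2,0,0,0,0,0.1],
    [-0.4,-3.2,0,0,0,0,0.1],
    [-0.4,-3.2,0,0,0,0,0.1],
    [-0.4,-3.2,0,0,0,0,0.1]
  ]
}}

```text
time: 3.85
position: [0.5462, -0.065, 0.1246]
tool_rot: [0.457, 3.107, 0.001]
ft_force: [0.2, -0.4, -0.1]
grip_width: 0.316
grip_force: 13.4
```

Call:
{"op": "step_arm", "data": {
  "targets": [
    [-0.4,-3.2,0,0,0,0,0.1],
    [-0.4,-3.2,0,0,0,0,0.1],
    [-0.4,-3.2,0,0,0,0,0.1],
    [-0.4,-3.2,0,0,0,0,0.1],
    [-0.4,-3.2,0,0,0,0,0.1]
  ]
}}

```text
time: 4.27
position: [0.5262, -0.225, 0.1245]
tool_rot: [0.457, 3.107, 0.001]
ft_force: [1.2, -0.1, -0.9]
grip_width: 0.321
grip_force: 13.4
```

Call:
{"op": "step_arm", "data": {
  "targets": [
    [-0.2,-1.6,-1.0,0,0,0,0.1],
    [0,0,-2.0,0,0,0,0.1],
    [0,0,-2.0,0,0,0,0.1],
    [0,0,-1.5,0,0,0,0.1],
    [0,0,-1.0,0,0,0,0.1]
  ]
}}

```text
time: 4.68
position: [0.5237, -0.2392, 0.0475]
tool_rot: [-0.457, -3.107, -0.001]
ft_force: [0.2, 1.6, -1.1]
grip_width: 0.321
grip_force: 13.4
```

Call:
{"op": "step_arm", "data": {
  "targets": [
    [0,0,-1.0,0,0,0,0.1],
    [0,0,-0.8,0,0,0,0.1],
    [0,0,-0.4,0,0,0,0.1],
    [0,0,-0.2,0,0,0,0.1],
    [0,0,-0.1,0,0,0,0.1]
  ]
}}

```text
time: 5.1
position: [0.5248, -0.2395, 0.0238]
tool_rot: [0.456, 3.108, -0.0]
ft_force: [-0.3, 0.1, -0.3]
grip_width: 0.314
grip_force: 13.4
```

Call:
{"op": "step_arm", "data": {
  "targets": [
    [0,0,-0.1,0,0,0,0.1],
    [0,0,-0.05,0,0,0,0.1],
    [0,0,0,0,0,0,0.1],
    [0,0,0,0,0,0,0.1],
    [0,0,0,0,0,0,0.1]
  ]
}}

```text
time: 5.52
position: [0.5247, -0.2395, 0.0224]
tool_rot: [0.457, 3.108, 0.0]
ft_force: [-1.1, 0.2, -0.4]
grip_width: 0.325
grip_force: 13.4
```

Call:
{"op": "step_arm", "data": {
  "targets": [
    [0,0,-0.1,0,0,0,0.1],
    [0,0,-0.1,0,0,0,0.1],
    [0,0,-0.05,0,0,0,0.1],
    [0,0,0,0,0,0,0.1],
    [0,0,0,0,0,0,0.1]
  ]
}}

```text
time: 5.93
position: [0.5244, -0.2395, 0.0195]
tool_rot: [-0.457, -3.108, -0.0]
ft_force: [0.7, 0.6, -0.1]
grip_width: 0.32
grip_force: 13.4
```

Call:
{"op": "step_arm", "data": {
  "targets": [
    [0,0,-0.05,0,0,0,0.1],
    [0,0,-0.05,0,0,0,0.1],
    [0,0,0,0,0,0,0.1],
    [0,0,0,0,0,0,0.1],
    [0,0,0,0,0,0,0.1]
  ]
}}

```text
time: 6.35
position: [0.5246, -0.2395, 0.0188]
tool_rot: [0.457, 3.108, 0.0]
ft_force: [-0.7, 0.2, 2.6]
grip_width: 0.32
grip_force: 14.1
```

Call:
{"op": "step_arm", "data": {
  "targets": [
    [0,0,0,0,0,0,0.45],
    [0,0,0,0,0,0,0.55],
    [0,0,0,0,0,0,0.65],
    [0,0,0,0,0,0,0.65],
    [0,0,0.5,0,0,0,0.65]
  ],
  "force": 25
}}

```text
time: 6.77
position: [0.5237, -0.2391, 0.0227]
tool_rot: [-0.456, -3.106, -0.0]
ft_force: [-0.5, -0.0, -1.0]
grip_width: 0.603
grip_force: 0.0
```

Call:
{"op": "step_arm", "data": {
  "targets": [
    [0,0,1.5,0,0,0,0.65],
    [0,0,2.5,0,0,0,0.65],
    [0,0,2.5,0,0,0,0.65],
    [0,0,2.5,0,0,0,0.65],
    [-0.3,1.7,1.0,0,0,0,0.7]
  ]
}}

```text
time: 7.18
position: [0.523, -0.227, 0.1278]
tool_rot: [0.463, 3.101, -0.005]
ft_force: [-0.4, -1.4, 0.3]
grip_width: 0.671
grip_force: 0.0
```

Call:
{"op": "step_arm", "data": {
  "targets": [
    [-0.6,3.3,0,0,0,0,0.7],
    [-0.6,3.3,0,0,0,0,0.7],
    [-0.6,3.3,0,0,0,0,0.7],
    [-0.6,3.3,0,0,0,0,0.7],
    [-0.6,3.3,0,0,0,0,0.7]
  ]
}}

```text
time: 7.6
position: [0.4911, -0.0561, 0.1241]
tool_rot: [0.457, 3.107, 0.001]
ft_force: [1.1, 1.3, 1.1]
grip_width: 0.695
grip_force: 0.0
```

Call:
{"op": "step_arm", "data": {
  "targets": [
    [-0.6,3.3,0,0,0,0,0.7],
    [-0.6,3.3,0,0,0,0,0.7],
    [-0.6,3.3,0,0,0,0,0.7],
    [-0.6,3.3,0,0,0,0,0.7],
    [-0.6,3.3,0,0,0,0,0.7]
  ]
}}

```text
time: 8.02
position: [0.4611, 0.109, 0.1241]
tool_rot: [0.457, 3.107, 0.001]
ft_force: [0.7, 0.5, 0.1]
grip_width: 0.699
grip_force: 0.0
```

```bash
python3 - <<'E'
from h import *
p,d=ctrl.get_image("top"); cv2.imwrite("pics/t1.png",cv2.resize(p[120:300,70:450,::-1],None,fx=2,fy=2)); print(ctrl.get_state()["position"])
E
```

```text
[0.45947145 0.11693851 0.1240354 ]
```

View pics/t1.png

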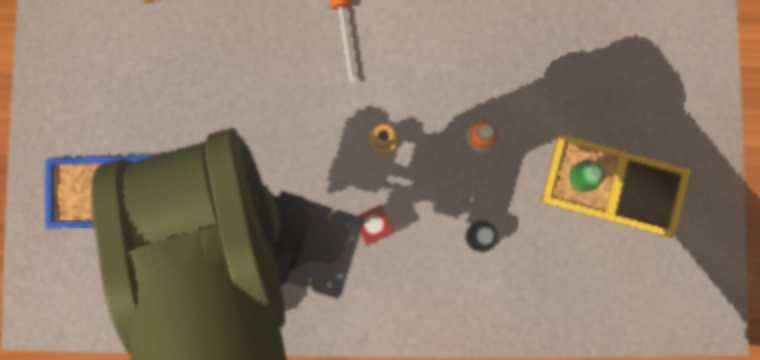

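The loupe stands upright, roughly centred in the yellow cork well at (586,175). Next is the chuck.

Call:
{"op": "step_arm", "data": {
  "targets": [
    [0.25,-0.8,-1.8,0,0,0,0.75],
    [0,0,-1.8,0,0,0,0.75],
    [0,0,-1.8,0,0,0,0.75],
    [0,0,-1.8,0,0,0,0.75],
    [0,0,-1.8,0,0,0,0.75]
  ]
}}

```text
time: 8.48
position: [0.4642, 0.0993, 0.0332]
tool_rot: [0.457, 3.107, 0.0]
ft_force: [0.0, 0.1, 0.5]
grip_width: 0.75
grip_force: 0.0
```

Call:
{"op": "step_arm", "data": {
  "targets": [
    [0,0,-1.0,0,0,0,0.75],
    [0,0,-0.7,0,0,0,0.75],
    [0,0,-0.3,0,0,0,0.75],
    [0,0,0,0,0,0,0.3],
    [0,0,0,0,0,0,0.1]
  ]
}}

```text
time: 8.9
position: [0.4647, 0.0996, 0.0143]
tool_rot: [0.457, 3.107, 0.001]
ft_force: [-0.4, -0.1, -0.8]
grip_width: 0.67
grip_force: 0.0
```

Call:
{"op": "step_arm", "data": {
  "targets": [
    [0,0,0,0,0,0,0.1],
    [0,0,0,0,0,0,0.1],
    [0,0,0,0,0,0,0.1],
    [0,0,0,0,0,0,0.1],
    [0,0,0,0,0,0,0.1]
  ]
}}

```text
time: 9.32
position: [0.4649, 0.1006, 0.0144]
tool_rot: [0.456, 3.107, 0.003]
ft_force: [0.7, 2.5, 3.5]
grip_width: 0.384
grip_force: 25.0
```

The last reading was a transient, so the grip is about 5 mm off across the pads. I'll re-centre.

Call:
{"op": "step_arm", "data": {
  "targets": [
    [0,0,0,0,0,0,0.6],
    [0,0,0,0,0,0,0.6],
    [-0.2,0.07,0,0,0,0,0.6],
    [-0.25,0.07,0,0,0,0,0.6],
    [0,0,0,0,0,0,0.3]
  ]
}}

```text
time: 9.73
position: [0.4583, 0.1006, 0.0131]
tool_rot: [-0.456, -3.107, 0.001]
ft_force: [0.2, -0.1, 0.3]
grip_width: 0.56
grip_force: 0.0
```

Call:
{"op": "step_arm", "data": {
  "targets": [
    [0,0,0,0,0,0,0.1],
    [0,0,0,0,0,0,0.1],
    [0,0,0,0,0,0,0.1],
    [0,0,0,0,0,0,0.1],
    [0,0,0,0,0,0,0.1]
  ]
}}

```text
time: 10.15
position: [0.4596, 0.1012, 0.0136]
tool_rot: [0.456, 3.108, 0.001]
ft_force: [0.7, 0.3, -0.6]
grip_width: 0.383
grip_force: 25.0
```

Call:
{"op": "step_arm", "data": {
  "targets": [
    [0,0,0,0,0,0,0.1],
    [0,0,0.5,0,0,0,0.1],
    [0,0,1.0,0,0,0,0.1],
    [0,0,2.0,0,0,0,0.1],
    [0,0,2.0,0,0,0,0.1]
  ]
}}

```text
time: 10.57
position: [0.4586, 0.1003, 0.0691]
tool_rot: [-0.457, -3.106, 0.002]
ft_force: [0.0, -0.1, -2.2]
grip_width: 0.38
grip_force: 25.0
```

Call:
{"op": "step_arm", "data": {
  "targets": [
    [0,0,2.0,0,0,0,0.1],
    [0,0,2.0,0,0,0,0.1],
    [0,0,1.0,0,0,0,0.1],
    [0,0,0.5,0,0,0,0.1],
    [0,0,0,0,0,0,0.1]
  ]
}}

```text
time: 10.98
position: [0.46, 0.101, 0.1246]
tool_rot: [0.457, 3.107, 0.002]
ft_force: [0.4, -0.1, -3.8]
grip_width: 0.38
grip_force: 25.0
```

```bash
python3 - <<'E'
from h import *
p,d=ctrl.get_image("side"); cv2.imwrite("pics/s1.png",cv2.resize(p[60:300,120:420,::-1],None,fx=2,fy=2)); print(ctrl.get_state()["position"])
E
```

```text
[0.4593646  0.10086307 0.12349315]
```

View pics/s1.png

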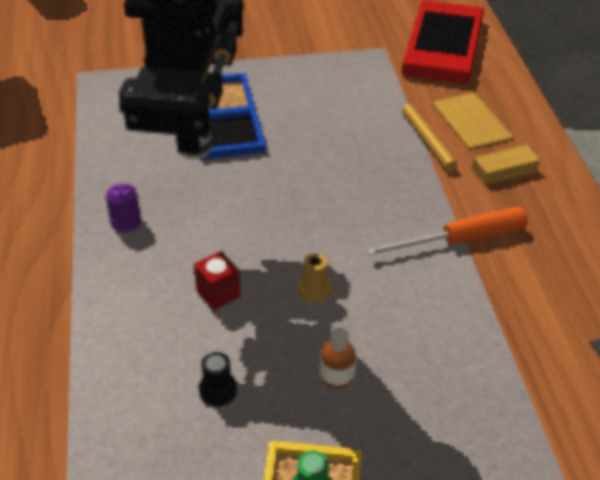

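The chuck has left the bench, hidden behind the finger near (200,140), and the wrist reads about 3 N more load. I'll carry it to the yellow rubber well.

Call:
{"op": "step_arm", "data": {
  "targets": [
    [0.15,-1.5,0,0,0,0,0.1],
    [0.35,-3.2,0,0,0,0,0.1],
    [0.35,-3.2,0,0,0,0,0.1],
    [0.35,-3.2,0,0,0,0,0.1],
    [0.35,-3.2,0,0,0,0,0.1]
  ]
}}

```text
time: 11.45
position: [0.4738, -0.0435, 0.1221]
tool_rot: [-0.455, -3.106, 0.001]
ft_force: [1.9, 1.1, -3.3]
grip_width: 0.379
grip_force: 25.0
```

Call:
{"op": "step_arm", "data": {
  "targets": [
    [0.35,-3.2,0,0,0,0,0.1],
    [0.35,-3.2,0,0,0,0,0.1],
    [0.35,-3.2,0,0,0,0,0.1],
    [0.35,-3.2,0,0,0,0,0.1],
    [0.35,-3.2,0,0,0,0,0.1]
  ]
}}

```text
time: 11.87
position: [0.4914, -0.2033, 0.122]
tool_rot: [-0.456, -3.106, -0.0]
ft_force: [0.7, 0.6, -2.3]
grip_width: 0.386
grip_force: 25.0
```

Call:
{"op": "step_arm", "data": {
  "targets": [
    [0.35,-3.2,0,0,0,0,0.1],
    [0.35,-3.2,0,0,0,0,0.1],
    [0.3,-3.0,0,0,0,0,0.1],
    [0,-1.5,-0.5,0,0,0,0.1],
    [0,0,-1.0,0,0,0,0.1]
  ]
}}

```text
time: 12.28
position: [0.5009, -0.3166, 0.108]
tool_rot: [-0.466, -3.106, 0.007]
ft_force: [-0.2, -0.1, -1.8]
grip_width: 0.382
grip_force: 25.0
```

Call:
{"op": "step_arm", "data": {
  "targets": [
    [0,0,-1.5,0,0,0,0.1],
    [0,0,-2.0,0,0,0,0.1],
    [0,0,-2.0,0,0,0,0.1],
    [0,0,-1.5,0,0,0,0.1],
    [0,0,-0.8,0,0,0,0.1]
  ]
}}

```text
time: 12.7
position: [0.5002, -0.3087, 0.0266]
tool_rot: [-0.455, -3.102, -0.003]
ft_force: [-0.2, -0.3, -3.4]
grip_width: 0.381
grip_force: 25.0
```

Call:
{"op": "step_arm", "data": {
  "targets": [
    [0.2,-0.2,0,0,0,0,0.1],
    [0.1,-0.1,-0.1,0,0,0,0.1],
    [0,0,-0.1,0,0,0,0.1],
    [0,0,0,0,0,0,0.1],
    [0,0,0,0,0,0,0.1]
  ]
}}

```text
time: 13.12
position: [0.5061, -0.3144, 0.0294]
tool_rot: [0.457, 3.107, -0.0]
ft_force: [0.7, 0.5, -2.5]
grip_width: 0.379
grip_force: 25.0
```

Call:
{"op": "step_arm", "data": {
  "targets": [
    [0,0,-0.1,0,0,0,0.1],
    [0,0,-0.1,0,0,0,0.1],
    [0,0,-0.1,0,0,0,0.1],
    [0,0,0,0,0,0,0.1],
    [0,0,0,0,0,0,0.1]
  ]
}}

```text
time: 13.53
position: [0.5054, -0.314, 0.0255]
tool_rot: [-0.457, -3.108, -0.0]
ft_force: [0.3, 0.2, -2.5]
grip_width: 0.384
grip_force: 25.0
```

Call:
{"op": "step_arm", "data": {
  "targets": [
    [0,0,-0.15,0,0,0,0.1],
    [0,0,-0.15,0,0,0,0.1],
    [0,0,-0.15,0,0,0,0.1],
    [0,0,-0.1,0,0,0,0.1],
    [0,0,0,0,0,0,0.1]
  ]
}}

```text
time: 13.95
position: [0.5053, -0.3139, 0.0197]
tool_rot: [-0.457, -3.108, -0.0]
ft_force: [-0.3, 0.6, -3.1]
grip_width: 0.38
grip_force: 25.0
```

Call:
{"op": "step_arm", "data": {
  "targets": [
    [0,0,-0.05,0,0,0,0.1],
    [0,0,-0.05,0,0,0,0.1],
    [0,0,0,0,0,0,0.1],
    [0,0,0,0,0,0,0.1],
    [0,0,0,0,0,0,0.1]
  ]
}}

```text
time: 14.37
position: [0.5056, -0.3141, 0.0191]
tool_rot: [0.457, 3.108, 0.0]
ft_force: [0.2, -0.2, -3.5]
grip_width: 0.384
grip_force: 25.0
```

Call:
{"op": "step_arm", "data": {
  "targets": [
    [0,0,-0.05,0,0,0,0.1],
    [0,0,-0.05,0,0,0,0.1],
    [0,0,0,0,0,0,0.1],
    [0,0,0,0,0,0,0.1],
    [0,0,0,0,0,0,0.1]
  ]
}}

```text
time: 14.78
position: [0.5057, -0.3141, 0.0186]
tool_rot: [0.457, 3.108, 0.0]
ft_force: [-2.3, 1.4, 4.2]
grip_width: 0.386
grip_force: 25.0
```

Call:
{"op": "step_arm", "data": {
  "targets": [
    [0,0,0,0,0,0,0.5],
    [0,0,0,0,0,0,0.6],
    [0,0,0,0,0,0,0.65],
    [0,0,0,0,0,0,0.65],
    [0,0,0.5,0,0,0,0.65]
  ]
}}

```text
time: 15.2
position: [0.5049, -0.3137, 0.0222]
tool_rot: [-0.456, -3.107, -0.001]
ft_force: [0.2, -0.4, -1.4]
grip_width: 0.622
grip_force: 0.0
```

Call:
{"op": "step_arm", "data": {
  "targets": [
    [0,0,1.5,0,0,0,0.65],
    [0,0,2.5,0,0,0,0.65],
    [0,0,2.5,0,0,0,0.65],
    [0,0,2.5,0,0,0,0.65],
    [0.4,1.6,1.0,0,0,0,0.65]
  ]
}}

```text
time: 15.62
position: [0.5095, -0.3031, 0.1274]
tool_rot: [0.464, 3.102, -0.007]
ft_force: [0.3, -1.0, 1.2]
grip_width: 0.65
grip_force: 0.0
```

Call:
{"op": "step_arm", "data": {
  "targets": [
    [0.6,3.2,0,0,0,0,0.65],
    [0.6,3.2,0,0,0,0,0.65],
    [0.6,3.2,0,0,0,0,0.65],
    [0.6,3.2,0,0,0,0,0.65],
    [0.6,3.2,0,0,0,0,0.65]
  ]
}}

```text
time: 16.03
position: [0.5397, -0.1367, 0.1236]
tool_rot: [0.457, 3.107, 0.0]
ft_force: [0.7, 0.0, -0.4]
grip_width: 0.648
grip_force: 0.0
```

Call:
{"op": "step_arm", "data": {
  "targets": [
    [0.6,3.2,0,0,0,0,0.65],
    [0.6,3.2,0,0,0,0,0.65],
    [0.6,3.2,0,0,0,0,0.65],
    [0.8,3.2,0,0,0,0,0.65],
    [0,0,0,0,0,0,0.65]
  ]
}}

```text
time: 16.45
position: [0.5669, -0.0008, 0.1232]
tool_rot: [0.441, 3.11, 0.007]
ft_force: [-0.0, 1.4, -0.9]
grip_width: 0.648
grip_force: 0.0
```

Call:
{"op": "step_arm", "data": {
  "targets": [
    [0,0,-0.5,0,0,0,0.65],
    [0,0,-1.0,0,0,0,0.65],
    [0,0,-1.0,0,0,0,0.65],
    [0,0,-0.5,0,0,0,0.65],
    [0,0,0,0,0,0,0.65]
  ]
}}

```text
time: 16.87
position: [0.5638, -0.0115, 0.0909]
tool_rot: [-0.46, -3.104, 0.002]
ft_force: [0.8, 0.5, -0.5]
grip_width: 0.647
grip_force: 0.0
```

```bash
python3 - <<'E'
from h import *
p,d=ctrl.get_image("side"); cv2.imwrite("pics/s2.png",cv2.resize(p[84:384,150:420,::-1],None,fx=2,fy=2)); print(ctrl.get_state()["position"])
E
```

```text
[ 0.56446754 -0.01129994  0.09185614]
```

View pics/s2.png

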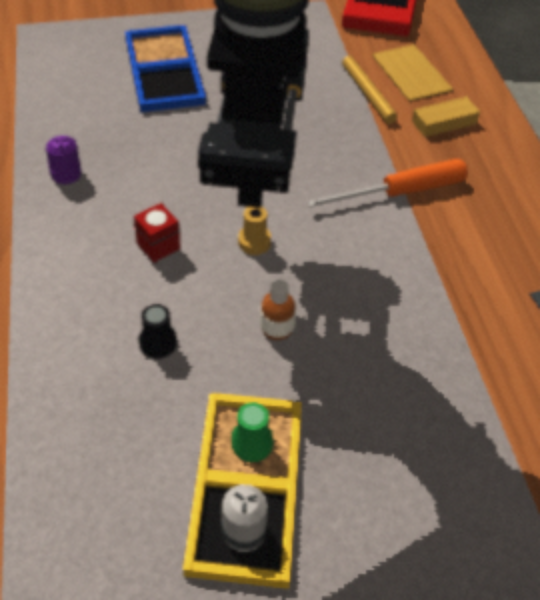

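The loupe at (253,432) and the chuck at (244,518) stand upright in the yellow wells, and the gripper is above the bush at (255,230). I'll pick up the bush now.

Call:
{"op": "step_arm", "data": {
  "targets": [
    [0.1,0.2,-1.5,0,0,0,0.65],
    [0,0,-1.8,0,0,0,0.65],
    [0,0,-1.8,0,0,0,0.65],
    [0,0,-1.5,0,0,0,0.65],
    [0,0,-0.8,0,0,0,0.65]
  ]
}}

```text
time: 17.33
position: [0.5656, -0.0086, 0.0176]
tool_rot: [-0.458, -3.106, 0.001]
ft_force: [-0.1, 0.0, 1.0]
grip_width: 0.649
grip_force: 0.0
```

Call:
{"op": "step_arm", "data": {
  "targets": [
    [0,0,-0.4,0,0,0,0.65],
    [0,0,0,0,0,0,0.5],
    [0,0,0,0,0,0,0.2],
    [0,0,0,0,0,0,0.1],
    [0,0,0,0,0,0,0.1]
  ]
}}

```text
time: 17.75
position: [0.5673, -0.008, 0.0161]
tool_rot: [0.456, 3.106, 0.001]
ft_force: [-0.2, -0.6, -0.2]
grip_width: 0.433
grip_force: 0.0
```

Call:
{"op": "step_arm", "data": {
  "targets": [
    [0,0,0,0,0,0,0.1],
    [0,0,0,0,0,0,0.1],
    [0,0,0,0,0,0,0.1],
    [0,0,0,0,0,0,0.1],
    [0,0,0,0,0,0,0.1]
  ]
}}

```text
time: 18.17
position: [0.5668, -0.0084, 0.0156]
tool_rot: [0.457, 3.108, -0.0]
ft_force: [-1.1, -0.8, 4.0]
grip_width: 0.253
grip_force: 25.0
```

Call:
{"op": "step_arm", "data": {
  "targets": [
    [0,0,0.5,0,0,0,0.1],
    [0,0,1.5,0,0,0,0.1],
    [0,0,2.5,0,0,0,0.1],
    [0,0,2.5,0,0,0,0.1],
    [0,0,2.0,0,0,0,0.1]
  ]
}}

```text
time: 18.58
position: [0.5664, -0.0078, 0.1062]
tool_rot: [0.457, 3.108, 0.001]
ft_force: [0.9, 0.5, -1.3]
grip_width: 0.26
grip_force: 25.0
```

Call:
{"op": "step_arm", "data": {
  "targets": [
    [-0.2,1.3,0.5,0,0,0,0.1],
    [-0.6,3.2,0,0,0,0,0.1],
    [-0.6,3.2,0,0,0,0,0.1],
    [-0.6,3.2,0,0,0,0,0.1],
    [-0.6,3.2,0,0,0,0,0.1]
  ]
}}

```text
time: 19.0
position: [0.5394, 0.1345, 0.1098]
tool_rot: [-0.457, -3.107, -0.0]
ft_force: [1.0, 0.1, -2.2]
grip_width: 0.259
grip_force: 25.0
```

Call:
{"op": "step_arm", "data": {
  "targets": [
    [-0.6,3.2,0,0,0,0,0.1],
    [-0.6,3.2,0,0,0,0,0.1],
    [-0.6,3.2,0,0,0,0,0.1],
    [-0.6,3.2,0,0,0,0,0.1],
    [-0.6,3.2,0,0,0,0,0.1]
  ]
}}

```text
time: 19.42
position: [0.5093, 0.2945, 0.1096]
tool_rot: [-0.456, -3.107, 0.001]
ft_force: [0.9, -0.1, -1.2]
grip_width: 0.257
grip_force: 25.0
```

Call:
{"op": "step_arm", "data": {
  "targets": [
    [-0.6,3.2,0,0,0,0,0.1],
    [-0.2,1.3,0,0,0,0,0.1],
    [0,0,-0.5,0,0,0,0.1],
    [0,0,-1.0,0,0,0,0.1],
    [0,0,-1.5,0,0,0,0.1]
  ]
}}

```text
time: 19.83
position: [0.5037, 0.3365, 0.08]
tool_rot: [0.459, 3.106, 0.0]
ft_force: [-0.3, 0.3, -1.9]
grip_width: 0.259
grip_force: 25.0
```

Call:
{"op": "step_arm", "data": {
  "targets": [
    [0,0,-1.5,0,0,0,0.1],
    [0,0,-1.5,0,0,0,0.1],
    [0,0,-1.0,0,0,0,0.1],
    [0,0,0,0,0,0,0.1],
    [0,0,0,0,0,0,0.1]
  ]
}}

```text
time: 20.25
position: [0.5025, 0.3362, 0.0393]
tool_rot: [-0.459, -3.107, 0.003]
ft_force: [0.2, -0.8, -2.6]
grip_width: 0.254
grip_force: 25.0
```

Position is good. It has to come down to 0.0206, so I'll lower it slowly.

Call:
{"op": "step_arm", "data": {
  "targets": [
    [0,0,-0.6,0,0,0,0.1],
    [0,0,-0.5,0,0,0,0.1],
    [0,0,-0.3,0,0,0,0.1],
    [0,0,-0.15,0,0,0,0.1],
    [0,0,0,0,0,0,0.1]
  ]
}}

```text
time: 20.67
position: [0.5023, 0.3378, 0.0242]
tool_rot: [-0.456, -3.108, 0.001]
ft_force: [-0.2, 0.5, -2.1]
grip_width: 0.258
grip_force: 25.0
```

Call:
{"op": "step_arm", "data": {
  "targets": [
    [0,0,-0.05,0,0,0,0.1],
    [0,0,-0.05,0,0,0,0.1],
    [0,0,0,0,0,0,0.1],
    [0,0,0,0,0,0,0.1],
    [0,0,0,0,0,0,0.1]
  ]
}}

```text
time: 21.08
position: [0.5026, 0.338, 0.0237]
tool_rot: [0.457, 3.108, 0.0]
ft_force: [-0.5, -1.1, -2.2]
grip_width: 0.258
grip_force: 25.0
```

Call:
{"op": "step_arm", "data": {
  "targets": [
    [0,0,-0.1,0,0,0,0.1],
    [0,0,-0.1,0,0,0,0.1],
    [0,0,-0.05,0,0,0,0.1],
    [0,0,0,0,0,0,0.1],
    [0,0,0,0,0,0,0.1]
  ]
}}

```text
time: 21.5
position: [0.5025, 0.3379, 0.021]
tool_rot: [-0.457, -3.108, 0.0]
ft_force: [-1.1, -0.1, -2.7]
grip_width: 0.257
grip_force: 25.0
```

Call:
{"op": "step_arm", "data": {
  "targets": [
    [0,0,-0.05,0,0,0,0.1],
    [0,0,0,0,0,0,0.1],
    [0,0,0,0,0,0,0.1],
    [0,0,0,0,0,0,0.1],
    [0,0,0,0,0,0,0.1]
  ]
}}

```text
time: 21.92
position: [0.5026, 0.338, 0.0207]
tool_rot: [0.457, 3.108, 0.0]
ft_force: [0.2, 0.9, -1.9]
grip_width: 0.256
grip_force: 25.0
```

Call:
{"op": "step_arm", "data": {
  "targets": [
    [0,0,-0.05,0,0,0,0.1],
    [0,0,-0.05,0,0,0,0.1],
    [0,0,0,0,0,0,0.1],
    [0,0,0,0,0,0,0.1],
    [0,0,0,0,0,0,0.1]
  ]
}}

```text
time: 22.33
position: [0.5026, 0.338, 0.0206]
tool_rot: [0.457, 3.108, 0.001]
ft_force: [-2.4, -2.1, 5.0]
grip_width: 0.254
grip_force: 25.0
```

Call:
{"op": "step_arm", "data": {
  "targets": [
    [0,0,0,0,0,0,0.4],
    [0,0,0,0,0,0,0.5],
    [0,0,0,0,0,0,0.6],
    [0,0,0,0,0,0,0.65],
    [0,0,0.5,0,0,0,0.65]
  ],
  "force": 15
}}

```text
time: 22.75
position: [0.5018, 0.3374, 0.0236]
tool_rot: [-0.456, -3.107, 0.002]
ft_force: [-0.1, -0.3, 0.2]
grip_width: 0.549
grip_force: 0.0
```

Call:
{"op": "step_arm", "data": {
  "targets": [
    [0,0,1.5,0,0,0,0.65],
    [0,0,2.5,0,0,0,0.65],
    [0,0,2.5,0,0,0,0.65],
    [0,0,2.5,0,0,0,0.65],
    [-0.1,-1.5,1.0,0,0,0,0.65]
  ]
}}

```text
time: 23.17
position: [0.5026, 0.3273, 0.1288]
tool_rot: [0.45, 3.105, 0.01]
ft_force: [0.3, 1.1, 1.3]
grip_width: 0.647
grip_force: 0.0
```

Call:
{"op": "step_arm", "data": {
  "targets": [
    [-0.3,-3.1,0,0,0,-4.6,0.75],
    [-0.3,-3.1,0,0,0,-4.6,0.75],
    [-0.3,-3.1,0,0,0,-4.6,0.75],
    [-0.3,-3.1,0,0,0,-4.6,0.75],
    [-0.3,-3.1,0,0,0,-4.6,0.75]
  ]
}}

```text
time: 23.58
position: [0.4863, 0.1665, 0.125]
tool_rot: [1.073, 2.952, 0.001]
ft_force: [0.4, -0.2, -1.0]
grip_width: 0.745
grip_force: 0.0
```

Call:
{"op": "step_arm", "data": {
  "targets": [
    [-0.4,-3.1,0,0,0,-4.6,0.75],
    [-0.4,-3.1,0,0,0,-4.6,0.75],
    [-0.4,-3.1,0,0,0,-4.6,0.75],
    [-0.4,-3.1,0,0,0,-4.6,0.75],
    [-0.4,-3.1,0,0,0,-4.6,0.75]
  ]
}}

```text
time: 24.0
position: [0.4662, 0.0115, 0.125]
tool_rot: [1.64, 2.679, 0.002]
ft_force: [1.1, 0.7, -0.6]
grip_width: 0.749
grip_force: 0.0
```

Call:
{"op": "step_arm", "data": {
  "targets": [
    [0,-1.4,0,0,0,0,0.75],
    [0,0,-0.5,0,0,0,0.75],
    [0,0,-0.5,0,0,0,0.75],
    [0,0,0,0,0,0,0.75],
    [0,0,0,0,0,0,0.75]
  ]
}}

```text
time: 24.42
position: [0.4662, 0.0003, 0.1141]
tool_rot: [-1.631, -2.684, 0.001]
ft_force: [-0.3, 0.4, 0.2]
grip_width: 0.748
grip_force: 0.0
```

```bash
python3 - <<'E'
from h import *
s=ctrl.get_state();print(s["position"],s["tool_rot"],s["joint_positions"])
p,d=ctrl.get_image("side"); cv2.imwrite("pics/s3.png",cv2.resize(p[84:284,150:420,::-1],None,fx=2,fy=2))
E
```

```text
[4.66209545e-01 2.99681301e-04 1.14119963e-01] [-1.63133871e+00 -2.68393838e+00  9.59606906e-04] [-6.39175703e-01  2.43020900e-03  5.87795173e-01  2.04343217e+00
 -1.43093986e-03  1.09711561e+00  4.27776045e-01]
```

View pics/s3.png

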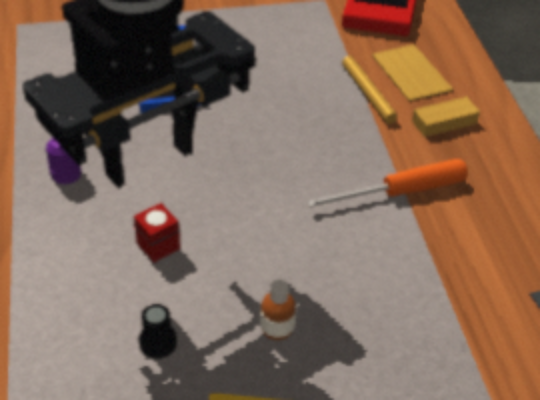

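The gripper hangs aligned with the tin, which is at (157,232). I'll descend and grip.

Call:
{"op": "step_arm", "data": {
  "targets": [
    [0.2,0,-1.2,0,0,0,0.75],
    [0,0,-2.0,0,0,0,0.75],
    [0,0,-2.0,0,0,0,0.75],
    [0,0,-2.0,0,0,0,0.75],
    [0,0,-1.5,0,0,0,0.75]
  ]
}}

```text
time: 24.88
position: [0.468, -0.0, 0.0262]
tool_rot: [-1.632, -2.684, 0.001]
ft_force: [-0.7, 0.4, 0.3]
grip_width: 0.745
grip_force: 0.0
```

Call:
{"op": "step_arm", "data": {
  "targets": [
    [0,0,-0.8,0,0,0,0.75],
    [0,0,-0.5,0,0,0,0.75],
    [0,0,0,0,0,0,0.5],
    [0,0,0,0,0,0,0.2],
    [0,0,0,0,0,0,0.2]
  ]
}}

```text
time: 25.3
position: [0.4695, -0.0008, 0.0155]
tool_rot: [1.634, 2.682, 0.002]
ft_force: [0.2, -0.1, -0.7]
grip_width: 0.607
grip_force: 0.0
```

Call:
{"op": "step_arm", "data": {
  "targets": [
    [0,0,0,0,0,0,0.2],
    [0,0,0,0,0,0,0.2],
    [0,0,0,0,0,0,0.2],
    [0,0,0,0,0,0,0.2],
    [0,0,0,0,0,0,0.2]
  ]
}}

```text
time: 25.72
position: [0.469, -0.0009, 0.0151]
tool_rot: [1.635, 2.682, 0.001]
ft_force: [0.2, 1.5, 3.7]
grip_width: 0.392
grip_force: 15.0
```

Call:
{"op": "step_arm", "data": {
  "targets": [
    [0,0,0.5,0,0,0,0.2],
    [0,0,1.5,0,0,0,0.2],
    [0,0,2.5,0,0,0,0.2],
    [0,0,2.5,0,0,0,0.2],
    [0.2,1.0,2.5,0,0,0,0.2]
  ]
}}

```text
time: 26.13
position: [0.4696, 0.0068, 0.1105]
tool_rot: [-1.639, -2.68, 0.003]
ft_force: [1.5, 0.2, -0.8]
grip_width: 0.392
grip_force: 15.0
```

Call:
{"op": "step_arm", "data": {
  "targets": [
    [0.4,3.0,0,0,0,0,0.2],
    [0.4,3.0,0,0,0,-5,0.2],
    [0.4,3.0,0,0,0,-5,0.2],
    [0.4,3.0,0,0,0,-5,0.2],
    [0.4,3.0,0,0,0,-5,0.2]
  ]
}}

```text
time: 26.55
position: [0.4903, 0.1602, 0.1098]
tool_rot: [-2.081, -2.353, -0.0]
ft_force: [1.0, -0.7, -0.4]
grip_width: 0.392
grip_force: 15.0
```

Call:
{"op": "step_arm", "data": {
  "targets": [
    [0.4,3.0,0,0,0,-5,0.2],
    [0.4,3.0,0,0,0,0,0.2],
    [0.4,3.0,0,0,0,0,0.2],
    [0.3,1.2,0,0,0,0,0.2],
    [0,0,0,0,0,0,0.2]
  ]
}}

```text
time: 26.97
position: [0.5049, 0.2647, 0.1093]
tool_rot: [-2.17, -2.271, -0.0]
ft_force: [0.8, 0.4, -0.4]
grip_width: 0.389
grip_force: 15.0
```

Call:
{"op": "step_arm", "data": {
  "targets": [
    [0,0,-1.0,0,0,0,0.2],
    [0,0,-2.0,0,0,0,0.2],
    [0,0,-2.0,0,0,0,0.2],
    [0,0,-1.0,0,0,0,0.2],
    [0,0,0,0,0,0,0.2]
  ]
}}

```text
time: 27.38
position: [0.5036, 0.2576, 0.0466]
tool_rot: [-2.179, -2.262, 0.01]
ft_force: [-1.8, 0.3, -0.7]
grip_width: 0.387
grip_force: 15.0
```

Call:
{"op": "step_arm", "data": {
  "targets": [
    [0.1,0.1,-0.8,0,0,0,0.2],
    [0,0,-0.7,0,0,0,0.2],
    [0,0,-0.4,0,0,0,0.2],
    [0,0,-0.1,0,0,0,0.2],
    [0,0,0,0,0,0,0.2]
  ]
}}

```text
time: 27.8
position: [0.5065, 0.2619, 0.0295]
tool_rot: [2.177, 2.265, -0.0]
ft_force: [-0.6, -0.7, 0.3]
grip_width: 0.385
grip_force: 15.0
```

Call:
{"op": "step_arm", "data": {
  "targets": [
    [0,0,-0.1,0,0,0,0.2],
    [0,0,-0.05,0,0,0,0.2],
    [0,0,0,0,0,0,0.2],
    [0,0,0,0,0,0,0.2],
    [0,0,0,0,0,0,0.2]
  ]
}}

```text
time: 28.22
position: [0.5066, 0.262, 0.0283]
tool_rot: [2.177, 2.265, 0.0]
ft_force: [-0.3, 0.2, -1.0]
grip_width: 0.396
grip_force: 15.0
```

Call:
{"op": "step_arm", "data": {
  "targets": [
    [0,0,-0.2,0,0,0,0.2],
    [0,0,-0.2,0,0,0,0.2],
    [0,0,-0.2,0,0,0,0.2],
    [0,0,-0.1,0,0,0,0.2],
    [0,0,0,0,0,0,0.2]
  ]
}}

```text
time: 28.63
position: [0.5062, 0.2618, 0.0206]
tool_rot: [-2.177, -2.265, 0.001]
ft_force: [0.3, -0.4, -0.6]
grip_width: 0.392
grip_force: 15.0
```

Call:
{"op": "step_arm", "data": {
  "targets": [
    [0,0,-0.05,0,0,0,0.2],
    [0,0,-0.05,0,0,0,0.2],
    [0,0,0,0,0,0,0.2],
    [0,0,0,0,0,0,0.2],
    [0,0,0,0,0,0,0.2]
  ]
}}

```text
time: 29.05
position: [0.5066, 0.262, 0.0202]
tool_rot: [2.177, 2.265, 0.0]
ft_force: [0.5, -0.2, 0.3]
grip_width: 0.39
grip_force: 15.0
```

Call:
{"op": "step_arm", "data": {
  "targets": [
    [0,0,-0.05,0,0,0,0.2],
    [0,0,-0.05,0,0,0,0.2],
    [0,0,0,0,0,0,0.2],
    [0,0,0,0,0,0,0.2],
    [0,0,0,0,0,0,0.2]
  ]
}}

```text
time: 29.47
position: [0.5066, 0.262, 0.0202]
tool_rot: [-2.177, -2.265, -0.0]
ft_force: [-3.4, -1.0, 6.3]
grip_width: 0.388
grip_force: 15.0
```

Contact. I'll release, lift clear and back away for a final look.

Call:
{"op": "step_arm", "data": {
  "targets": [
    [0,0,0,0,0,0,0.5],
    [0,0,0,0,0,0,0.6],
    [0,0,0,0,0,0,0.65],
    [0,0,0,0,0,0,0.65],
    [0,0,0.5,0,0,0,0.65]
  ]
}}

```text
time: 29.88
position: [0.5057, 0.2615, 0.0232]
tool_rot: [-2.176, -2.265, 0.003]
ft_force: [-0.6, 0.7, 0.7]
grip_width: 0.628
grip_force: 0.0
```

Call:
{"op": "step_arm", "data": {
  "targets": [
    [0,0,1.5,0,0,0,0.65],
    [0,0,2.5,0,0,0,0.65],
    [0,0,3,0,0,0,0.65],
    [0,0,3,0,0,0,0.65],
    [0,0,3,0,0,0,0.65]
  ]
}}

```text
time: 30.3
position: [0.5063, 0.2617, 0.1556]
tool_rot: [2.177, 2.265, -0.0]
ft_force: [0.8, 1.0, -0.6]
grip_width: 0.652
grip_force: 0.0
```

Call:
{"op": "step_arm", "data": {
  "targets": [
    [-1.5,3,1,0,0,0,0.65],
    [-1.5,3,0,0,0,0,0.65],
    [-1.5,3,0,0,0,0,0.65],
    [-1.5,3,0,0,0,0,0.65],
    [-1.5,3,0,0,0,0,0.65]
  ]
}}

```text
time: 30.72
position: [0.4307, 0.4133, 0.1647]
tool_rot: [-2.177, -2.265, -0.001]
ft_force: [0.3, -0.3, -0.2]
grip_width: 0.65
grip_force: 0.0
```

Call:
{"op": "step_arm", "data": {
  "targets": [
    [-1.5,3,0,0,0,0,0.65],
    [-1.5,3,0,0,0,0,0.65],
    [-1.5,3,0,0,0,0,0.65],
    [-1,2,0,0,0,0,0.65],
    [-0.5,1,0,0,0,0,0.65]
  ]
}}

```text
time: 31.13
position: [0.368, 0.5356, 0.1639]
tool_rot: [-2.17, -2.27, 0.0]
ft_force: [-1.0, 0.2, -0.0]
grip_width: 0.652
grip_force: 0.0
```

Call:
{"op": "step_arm", "data": {
  "targets": [
    [-2,2.5,0,0,0,0,0.65],
    [-2,2.5,0,0,0,0,0.65],
    [-2,2.5,0,0,0,0,0.65],
    [-1,1,0,0,0,0,0.65],
    [0,0,0,0,0,0,0.65]
  ]
}}

```text
time: 31.55
position: [0.2973, 0.6195, 0.1637]
tool_rot: [-2.169, -2.27, 0.002]
ft_force: [0.2, -0.8, -0.6]
grip_width: 0.651
grip_force: 0.0
```

```bash
python3 - <<'E'
from h import *
p,d=ctrl.get_image("top"); q,e=ctrl.get_image("side")
cv2.imwrite("pics/f_top.png",cv2.resize(p[120:300,70:450,::-1],None,fx=2,fy=2));cv2.imwrite("pics/f_side.png",cv2.resize(q[84:384,150:420,::-1],None,fx=2,fy=2))
E
```

```text
(no output)
```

View pics/f_top.png

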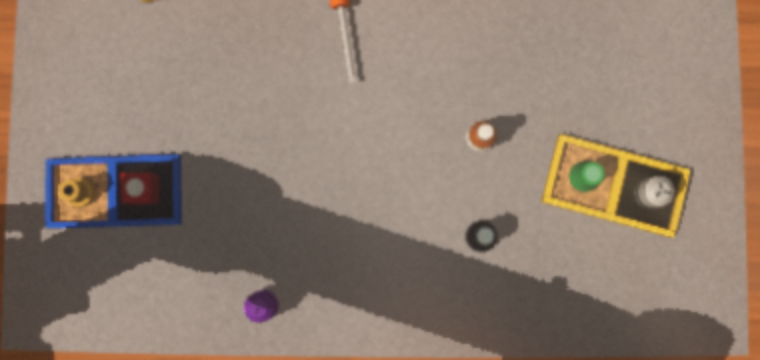

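View pics/f_side.png

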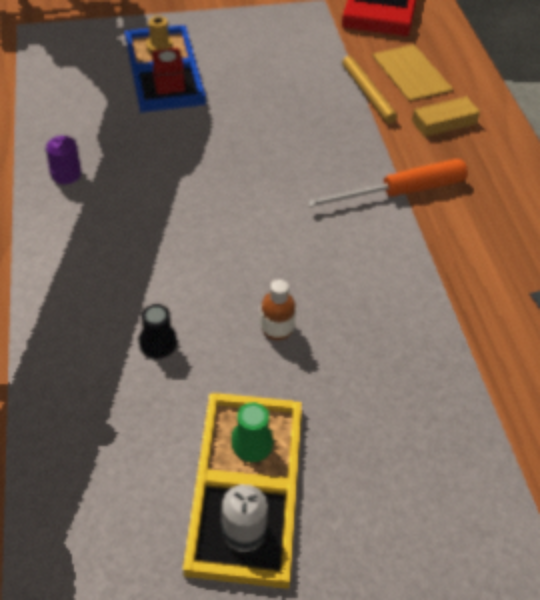

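All four parts stand upright in their wells. In the top view the loupe is at (588,174), the chuck (656,191), the bush (74,190) and the tin (137,187), and everything else is untouched.

```bash
python3 -c "
from bench import ctrl
print(ctrl.close_job())"
```

```text
the job is handed in; nothing more can be done
None
```

Both trays are made up as asked and the job is handed in at about 32 s. The last pictures show all four parts upright in their wells and the black loupe, oil bottle and screwdriver where they were.

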